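# Start up the soldering bench

### The job

Start up the soldering bench by pressing with a fingertip, in the safe order: switch on the power strip by pressing down the raised end of its rocker, then press in the round button on top of the fume extractor, then press in the square power button of the soldering station, each until it stays in. Last, tap the middle one of the station's three preset keys and let it spring back. Press lightly, do not press the other two keys, and leave the equipment and everything else where it stands: nothing is picked up or pushed along.

Things in the scene. Friction and masses are not known exactly. Their poses are not given: they have to be found in the camera images.
- strip: white mains power strip lying on the bench, 230 long (its x axis) x 62 wide x 42 mm high, loose, 0.5 kg. Origin: centre of its underside, z up. Three round sockets in a row; a white plug-in charger in the last one stands up to 73 mm above the bench (x = +86 mm). The black master rocker is at the other end, centred at x = -80 mm. The strip may lie turned up to 0.5 rad either way; the rocker end is always the one nearer the robot.
- strip_rocker (a joint): master rocker of the strip, 32 mm long (along the strip) x 22 mm wide, swinging about its middle line. 0 = off, its end away from the sockets raised; grows as that end is pressed down; 0.34 rad = on, that half of the rocker then level, 4.5 mm above the strip's top and 46.5 mm above the bench. Moves at 2 to 3 N pressed at the end and stays where it is left; the paddle gives about 1 mm per 4 N under the finger. Do not press across its middle line, where the other half rises.
- strip_rocker_press (a point): where to press the rocker: on the surface of its raised half, 12 mm from the middle line (4 mm inside the outer end), 51 mm above the bench when off and 46.5 mm when on. It moves with the rocker; the rocker's frame is level as long as it is off.
- extractor: grey bench fume extractor, loose, 1.3 kg: a square fan box 80 deep (x) x 150 wide (y), top at 160 mm, on a foot plate 130 x 150 mm, black filter with bars on its front (-x). Origin: centre of its underside, z up.
- extractor_button (a joint): travel of the extractor's button, 0 = out (off), 0.005 m = fully in (on). Moves at 3 N and stays where it is left, so a full press stays in; at the end of its travel the cap gives about 1 mm more per 5 N.
- extractor_button_top (a point): centre of the top of the extractor's round black button, 24 mm across, in the middle of the box's top, standing 10 mm above that top (170 mm above the bench) when out and 5 mm when in, inside a collar 2 mm high and 33 mm across. Pressed straight down.
- station: grey soldering station, loose, 1.8 kg: a console 150 wide (y) x 170 mm deep (x) with a top that slopes 0.21 rad, 50 mm high at its front (-x, to the robot) and 86 mm at the back. On the slope: a black display at the back left (+y), the square power button at the back right (-y), a row of three preset keys along the front edge. Origin: centre of its underside, z up.
- station_power (a joint): travel of the station's power button, 0 = out (off), 0.005 m = fully in (on), square to the slope. Moves at 3 N and stays where it is left, so a full press stays in; at the end of its travel the cap gives about 1 mm more per 5 N.
- station_power_top (a point): centre of the top of the station's square black power button, 20 x 20 mm, standing 10 mm above the slope when out and 5 mm when in, inside a frame 2 mm high and 33 mm square; its z axis is square to the slope, which rises along its x axis.
- preset1 (a joint): travel of the left (+y) preset key, not to be pressed: 0 = up, 0.004 m = fully down.
- preset2 (a joint): travel of the middle preset key, 0 = up, 0.004 m = fully down, square to the slope. A spring takes it back up; it moves from 1.5 N and is fully down at 3.5 N. At the end of its travel the cap gives about 1 mm more per 5 N. A tap counts from 0.0025 m.
- preset3 (a joint): travel of the right (-y) preset key, not to be pressed: 0 = up, 0.004 m = fully down.
- preset2_top (a point): centre of the top of the middle preset key, a black rubber key 14 (up the slope) x 16 mm that stands 8 mm above the slope when up and 4 mm when down; the other two are alike, 30 mm to either side (along y). z axis square to the slope.
- tip_cleaner: bystander: round dark tin of brass wool, 52 mm across, 46 mm high; origin under its centre.
- solder_reel: bystander: upright white solder reel, 52 mm across, 46 mm high; origin under its centre.
- multimeter: bystander: red multimeter lying on its back, 78 x 150 (y) x 41 mm; origin under its centre.
- side_cutters: bystander: side cutters with blue handles lying flat, 130 mm long (x), 60 wide, 14 high; origin near the joint of the jaws.
- screwdriver: bystander: screwdriver lying flat along its x axis.
- iron_stand: bystander: soldering iron in its stand, base 75 x 110 mm, the iron's handle leans up towards the robot to a height of about 125 mm; origin under the base's centre.
- board_holder: bystander: green circuit board in a low metal holder fixed to the bench, 70 x 87 x 41 mm; origin under its centre.
- flux_jar: bystander: small amber jar with white cap, 48 mm across, 48 mm high; origin under its centre.

How it is judged:
On the way, in this order (a step that is already met when the one before it is completed fails the run):
1. the strip's rocker is pressed over to on (value of joint strip_rocker above 0.25 rad), for 0.1 s.
2. the fume extractor's button is pressed in (value of joint extractor_button above 0.004 m), for 0.1 s.
3. the soldering station's power button is pressed in (value of joint station_power above 0.004 m), for 0.1 s.
4. the middle preset key is pressed down (value of joint preset2 above 0.0025 m), for 0.04 s.
At the end, for the whole second after the job is handed in: The strip's rocker is on (beyond 0.25 of 0.34 rad), the extractor's button and the station's power button are in (beyond 4 of 5 mm), all three preset keys are up (within 1 mm), the strip, extractor and station stand within 15 mm and the bystanders within 25 mm of where they began, at rest (value of joint strip_rocker above 0.25 rad and value of joint each of extractor_button, station_power above 0.004 m and value of joint each of preset1, preset2, preset3 below 0.001 m and distance of each of strip, extractor, station from where it was at the start of the episode below 0.015 m and distance of each of tip_cleaner, solder_reel, multimeter, side_cutters, screwdriver, iron_stand, board_holder, flux_jar from where it was at the start of the episode below 0.025 m and linear speed of each of strip, extractor, station below 0.02 m/s); the robot touches nothing.
It fails at once if the middle preset key is pressed before the station is on (value of joint preset2 above 0.0025 m and not (value of joint station_power above 0.004 m)).
It fails at once if one of the other two preset keys is pressed down (beyond 2.5 mm) (value of joint any of preset1, preset3 above 0.0025 m).
It fails at once if the fingers press harder than 25 N on the strip, the extractor or the station (contact force between the fingers and strip above 25 N or contact force between the fingers and extractor above 25 N or contact force between the fingers and station above 25 N).
It fails at once if the strip, extractor or station is lifted, tipped (0.15 rad) or shoved (15 mm) (distance of any of strip, extractor, station from where it was at the start of the episode above 0.015 m or angle between any of strip, extractor, station's own z axis and vertical above 0.15 rad).
It fails at once if a bystander is lifted or pushed along (25 mm) (distance of any of tip_cleaner, solder_reel, multimeter, side_cutters, screwdriver, iron_stand, board_holder, flux_jar from where it was at the start of the episode above 0.025 m).
It also fails if it takes over 64 s, if anything falls off the work surface, if the arm or the gripper's body presses on something with over 40 N, if the wrist force passes 120 N, or if a joint passes its speed limit or range.

### The arm

A 7-joint arm with a two-finger parallel gripper is mounted at the origin on the work surface. World frame = base frame: x ahead of the robot, y to its left, z up, the work surface at z = 0. Lengths are in m, angles in rad, forces in N, time in s.
With the tool pointing down it reaches from about 0.425 to 0.875 m from the base axis. Payload 4.7 kg.
Tool frame: the origin (TCP) lies on the centre line of the jaws, within the pads' length; the fingertips stand 14 mm ahead of it and the grasp point (between the pads) lies 5 mm behind it; z points along the fingers, x is the direction in which the jaws open and shut, and the axes are right-handed (so a half turn about z gives the same grasp; the last joint's range is limited). The gripper opens to 87 mm and grips with 3 to 60 N. Pads are 19 mm wide; open, the fingers measure 117 mm over their backs; the gripper's body (75 mm by 190 mm) begins 51 mm behind the grasp point.
Start: joints at [1.274, 0.321, -0.07, 1.45, 0.023, 1.371, -0.057], TCP at [0.199, -0.619, 0.237] pointing down, gripper open.
Joint ranges: [-2.86, 2.86], [-0.3, 2.09], [-1.38, 1.24], [0.06, 2.45], [-1.56, 4.7], [0.09, 2.05], [-2.69, 2.69]. Speed limits (rad/s): [2.57, 2.57, 3.14, 3.14, 3.14, 3.14, 3.14].

### API

Orientations are given as a rotation vector (axis times angle).
In Python, from bench import ctrl gives the robot as it stands.
- The arm moves only by the tool drive_tool, never from a script. Its argument "rows" is a list that holds one entry, the list of rows, each a list of 5 numbers: the shift along the tool's x, y, z scaled (see below), then the turn about the tool's z scaled (see below), then the closure in counts, from 0 (fully open) to 255 (shut). In form: [[[dx, dy, dz, spin, jaw], ...]]. A call has 1 to 20 rows; each row is the pose to reach, as a shift and turn from the pose commanded when the call began, along the tool's axes at that moment, turning the shorter way round; what a row does not reach only later rows make up. The controller multiplies each number of a shift by 300 mm and each number of a turn by pi rad. A row lasts 1/8 s, in which the tool goes at most 62.5 mm and 10.7 degrees, less where a joint would pass 70% of its speed; a pose out of reach is approached as far as the arm can. A call with a number of a shift or a turn outside -1 to 1 is refused whole. A call with a gripper value outside its range is refused whole. The fingers move at their own pace and stop on an object; "grip_force" is the grip in N (left out, the last holds). Time passes only in rows, so rows that repeat a pose let the fingers close. It gives the time, the measured TCP pose, the force and the opening at its end, in the units of the state.
- ctrl.get_state(): the state, without advancing time (a new reading comes with each control period).
- ctrl.get_image(name): name is "scene" or "top" or "wrist"; returns a dict with "img" (480x640x3 uint8, blue, green, red), "camera_matrix" (3x3 intrinsics, pixels), "k1" (the pictures are not rectified: a ray, as slopes to the right and down, at radius r is drawn at 1 + k1 r^2 times it, then the intrinsics apply), "R" (3x3) and "t" (3): a world point X has camera coordinates R X + t. Camera axes: x right, y down, z forward; pixel columns grow to the right and rows downward; lengths in m; the calibration is good to about 2 mm. A picture is of the moment at which its call begins. There is no depth.
- ctrl.close_job(): hands the job in, once; it reports no verdict.
The state is a dict: "time": time; "joint_positions": joint angles; "qd": joint speeds; "joint_torque": joint torques, N m; "position": TCP position; "tool_rot": TCP orientation; "ft_force": force on the tool from outside, world axes, zero at the start; "torque": the same for the moment, N m; "grip_width": opening from 0.0 (shut) to 1.0 (fully open).
Only numpy, scipy, OpenCV 4.12 (cv2) and the standard library are available. Lean on these libraries where they do the work, as an engineer would, in place of code of your own. Each camera call takes 0.05 s, during which the arm holds its last target.

## Working session

There is one attempt and no reset: what is moved stays moved. The work goes in short steps, Python scripts to look and compute and a tool call to move; the robot and the scene stay as the last step left them, time stands still between calls to the robot, and variables do not carry over. Pictures are saved under pics/ and viewed, and the job is handed in when it is done.

Besides the shell and the picture viewer there is one more tool, called after ">>>" as name(argument=value, ...), one argument or row to a line, values as JSON. drive_tool: Moves the arm, as the interface text tells. Its arguments: {"type":"object","properties":{"rows":{"type":"array"},"grip_force":{"type":"number"}},"required":["rows"]}

```bash
mkdir -p pics; ls; python3 - <<'E'
from bench import ctrl
import cv2
s=ctrl.get_state();print({k:s[k] for k in s})
for n in("scene","top","wrist"):
    d=ctrl.get_image(n);cv2.imwrite(f"pics/{n}0.png",d["img"]);print(n,d["camera_matrix"],d["k1"],d["R"],d["t"])
E
```

```text
pics
{'time': 0.0, 'joint_positions': array([ 1.27412247,  0.32179709, -0.07009589,  1.45170952,  0.02255914,
        1.37079428, -0.05690056]), 'qd': array([-0.00090055,  0.00153643,  0.00205937, -0.0009353 ,  0.00066704,
       -0.00076338, -0.00021093]), 'joint_torque': array([ 1.28412787e-03, -4.91285992e+01, -4.02976535e-01, -3.12528956e+01,
       -6.39348174e-02,  4.37695370e-02,  1.80267848e-04]), 'position': array([ 0.19857416, -0.61835428,  0.23546107]), 'tool_rot': array([-2.53762524e+00,  1.85019908e+00,  2.48998781e-03]), 'ft_force': array([-0.12113177, -0.36905296, -0.14105273]), 'torque': array([ 0.02591366, -0.00470556,  0.02021583]), 'grip_width': 1.001983250731245}
scene [[573.59877529   0.         320.0653059 ]
 [  0.         573.59877529 250.86819431]
 [  0.           0.           1.        ]] -0.015458618493884685 [[-0.7747151   0.632201   -0.01176461]
 [ 0.4141067   0.49322068 -0.76501569]
 [-0.47784113 -0.59754101 -0.64390418]] [ 0.44792277 -0.12278785  1.7088975 ]
top [[554.33533828   0.         319.78647267]
 [  0.         554.33533828 246.24329937]
 [  0.           0.           1.        ]] -0.16021588388803462 [[ 0.02864607 -0.99953868  0.01009091]
 [-0.98825477 -0.02983575 -0.14987441]
 [ 0.15010634 -0.00567908 -0.98865355]] [-0.04701448  0.57841591  1.12137421]
wrist [[369.9390142    0.         324.24353645]
 [  0.         369.9390142  241.68090889]
 [  0.           0.           1.        ]] -0.07729157672646261 [[ 0.30731976 -0.95160253 -0.00268119]
 [-0.90656824 -0.29363016  0.30317544]
 [-0.2892898  -0.09074112 -0.95293098]] [-0.64800895 -0.03851168  0.39238816]
```

View pics/scene0.png

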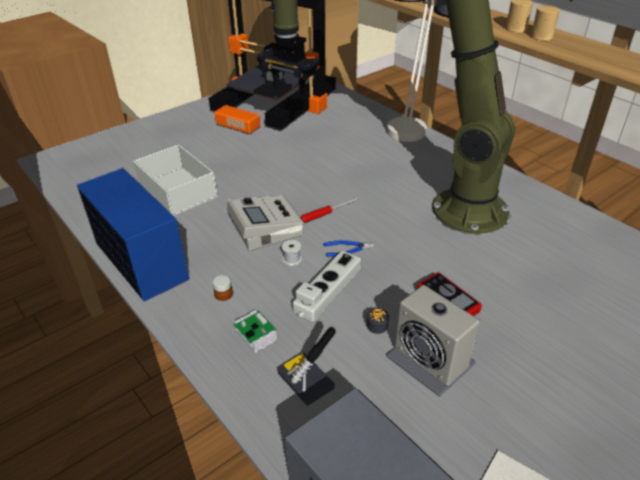

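View pics/top0.png

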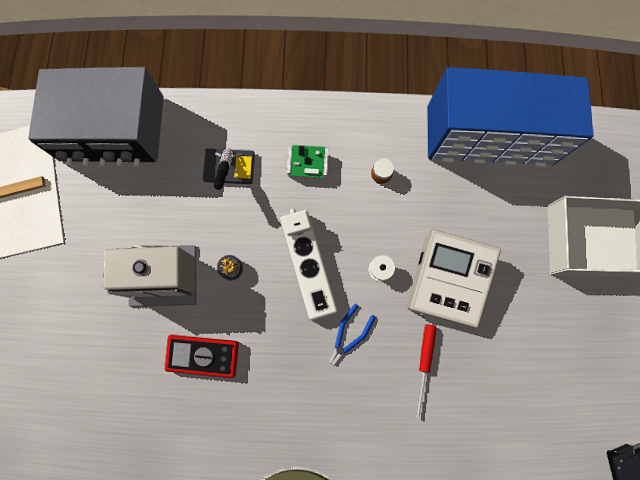

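View pics/wrist0.png

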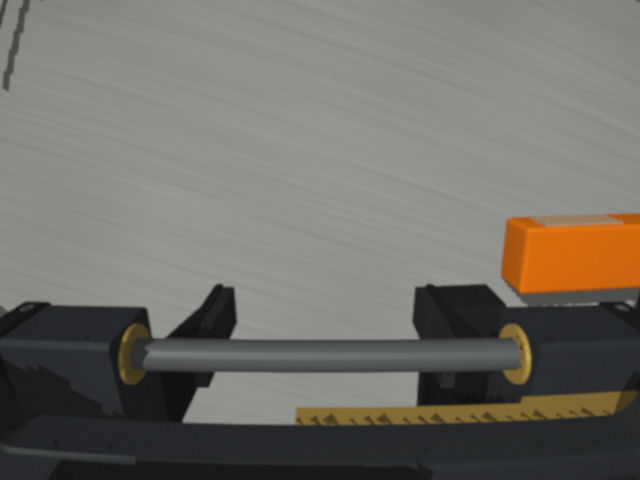

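```bash
python3 - <<'E'
import cv2
a=cv2.imread("pics/top0.png")
def c(n,x,y,w,h,k,src=a): cv2.imwrite(f"pics/{n}.png",cv2.resize(src[y:y+h,x:x+w],None,fx=k,fy=k,interpolation=cv2.INTER_CUBIC))
b=cv2.imread("pics/scene0.png")
c("t_station",400,220,120,110,5);c("t_strip",270,200,80,130,4.5);c("t_ext",95,235,110,75,7)
c("s_station",220,185,90,70,8,b);c("s_strip",285,240,85,85,7,b);c("s_ext",380,270,110,80,7,b)
E
```

```text
(no output)
```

View pics/t_station.png

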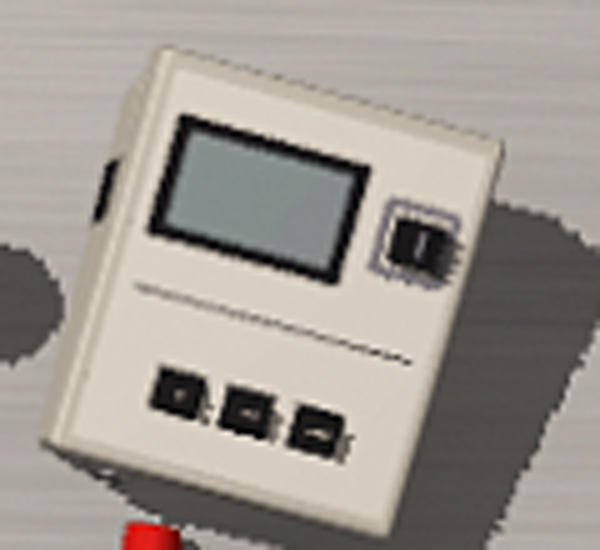

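View pics/t_strip.png

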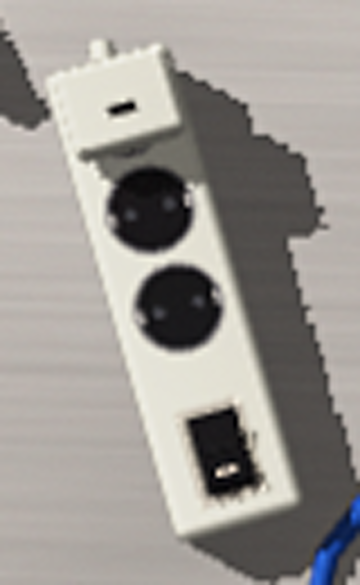

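View pics/t_ext.png

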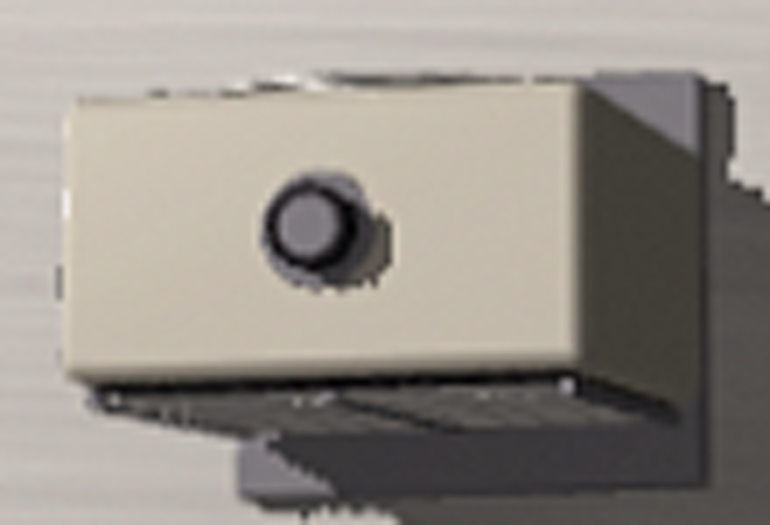

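View pics/s_station.png

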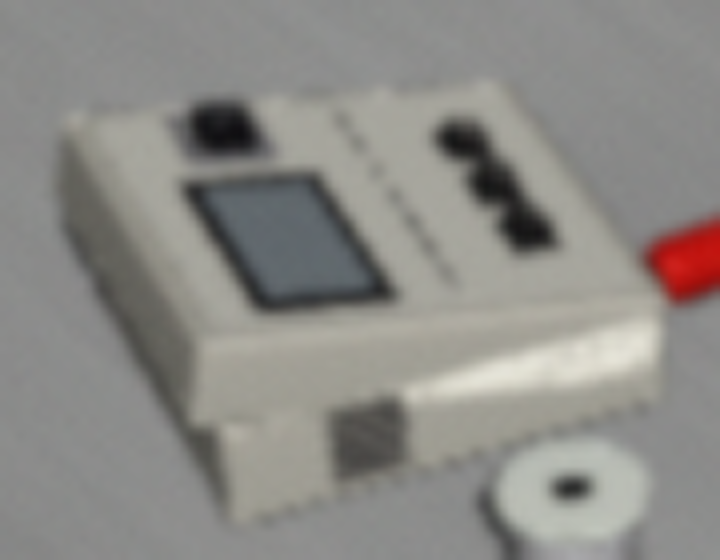

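View pics/s_strip.png

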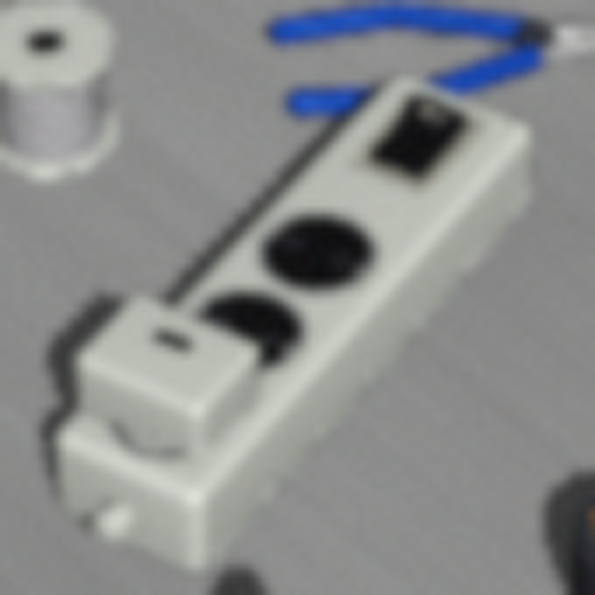

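View pics/s_ext.png

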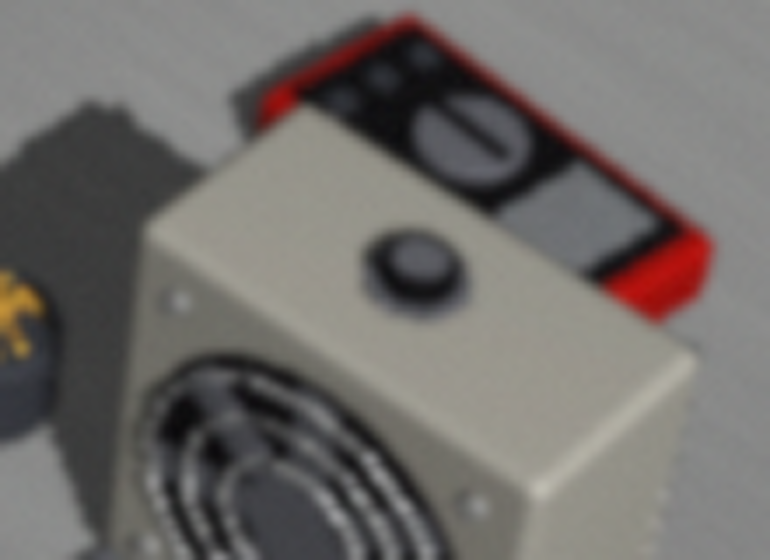

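```bash
cat > h.py <<'E'
import numpy as np,cv2
from scipy.optimize import least_squares
from bench import ctrl
def ud(d,p):
    return cv2.undistortPoints(np.array([[p]],float),d["camera_matrix"],np.array([d["k1"],0,0,0,0.]))[0,0] 
def proj(d,X):
    return cv2.projectPoints(np.array([X],float),cv2.Rodrigues(d["R"])[0],np.array(d["t"],float),d["camera_matrix"],np.array([d["k1"],0,0,0,0.]))[0][0,0]
def ray(d,p):
    u=ud(d,p);R=np.array(d["R"]);return -R.T@d["t"],R.T@np.array([u[0],u[1],1])
def atz(d,p,z):
    o,r=ray(d,p);return o+r*(z-o[2])/r[2]
def tri(obs):
    A=np.zeros((3,3));b=np.zeros(3)
    for d,p in obs:
        o,r=ray(d,p);r=r/np.linalg.norm(r);P=np.eye(3)-np.outer(r,r);A+=P;b+=P@o
    X=np.linalg.solve(A,b);return X,[np.round(proj(d,X)-p,1) for d,p in obs]
def cp(x0,y0,k,u,v): return ((u+.5)/k-.5+x0,(v+.5)/k-.5+y0)
E
python3 - <<'E'
from h import *
import pickle
T=ctrl.get_image("top");S=ctrl.get_image("scene")
pickle.dump((T,S),open("cam.pkl","wb"))
np.set_printoptions(precision=4,suppress=True)
pts={"power":((400,220,5,418,244),(220,185,8,221,124)),
"k1":((400,220,5,179,393),(220,185,8,527,222)),
"k2":((400,220,5,247,411),(220,185,8,494,183)),
"k3":((400,220,5,315,431),(220,185,8,461,137)),
"rock":((270,200,4.5,221,450),(285,240,7,420,137)),
"stripA":((270,200,4.5,179,536),(285,240,7,530,130)),
"stripB":((270,200,4.5,299,497),(285,240,7,400,78)),
"sock2":((270,200,4.5,179,307),(285,240,7,319,252)),
"ext":((95,235,7,309,225),(380,270,7,416,257))}
hs=dict(power=.08,k1=.062,k2=.062,k3=.062,rock=.048,stripA=.042,stripB=.042,sock2=.042,ext=.17)
for n,(a,b) in pts.items():
    pa,pb=cp(*a),cp(*b); print(n,*tri([(T,pa),(S,pb)]),"top@h",atz(T,pa,hs[n]))
E
```

```text
power [ 0.5394 -0.3687  0.0807] [array([ 0.6, -0.7]), array([0.7, 0.2])] top@h [ 0.5381 -0.3676  0.08  ]
k1 [ 0.4772 -0.2726  0.0625] [array([ 0.7, -0.7]), array([0.7, 0.1])] top@h [ 0.4757 -0.2712  0.062 ]
k2 [ 0.4704 -0.3016  0.0601] [array([ 0.7, -0.7]), array([0.7, 0.1])] top@h [ 0.4689 -0.2998  0.062 ]
k3 [ 0.4631 -0.3306  0.0609] [array([ 0.8, -0.9]), array([0.9, 0.2])] top@h [ 0.4612 -0.3285  0.062 ]
rock [ 0.4684 -0.0319  0.0445] [array([ 0.4, -0.4]), array([0.5, 0. ])] top@h [ 0.4673 -0.031   0.048 ]
stripA [ 0.429  -0.0141  0.0378] [array([ 0.7, -0.6]), array([0.7, 0. ])] top@h [ 0.4275 -0.0128  0.042 ]
stripB [ 0.4476 -0.0681  0.0383] [array([ 0.2, -0.2]), array([0.2, 0. ])] top@h [ 0.447  -0.0676  0.042 ]
sock2 [ 0.5346 -0.0105  0.0412] [array([ 0.5, -0.5]), array([0.6, 0.1])] top@h [ 0.5335 -0.0095  0.042 ]
ext [0.5125 0.3101 0.1691] [array([ 0.9, -0.7]), array([ 1.1, -0. ])] top@h [0.511  0.3115 0.17  ]
```

```bash
cat >> h.py <<'E'
from scipy.spatial.transform import Rotation as Ro
def plan(target,ydir=None):
    s=ctrl.get_state();R=Ro.from_rotvec(s["tool_rot"]).as_matrix();p=s["position"]
    d=R.T@(np.array(target)-p)/.3
    sp=0
    if ydir is not None:
        v=R.T@np.array([*ydir,0]);a=np.arctan2(-v[0],v[1])  # angle from tool y about tool z
        a=(a+np.pi/2)%np.pi-np.pi/2; sp=a/np.pi
    print("t",s["time"],"pos",p,"F",s["ft_force"],"shift",np.round(d,4),"spin",round(sp,4),"alt",round(sp-np.sign(sp),4),"q7",s["joint_positions"][6],"maxmm",np.abs(d).max()*300)
E
python3 - <<'E'
from h import *
np.set_printoptions(precision=4,suppress=True)
s=ctrl.get_state();R=Ro.from_rotvec(s["tool_rot"]).as_matrix();print(R)
d=ctrl.get_image("wrist");Rc=d["R"];o=-Rc.T@d["t"];print("cam in tool",R.T@(o-s["position"]),"fwd",R.T@Rc[2])
plan([.457,-.036,.25],[np.cos(.32),np.sin(.32)])
E
```

```text
[[ 0.3059 -0.9521 -0.0003]
 [-0.9521 -0.3059  0.0008]
 [-0.0008  0.0001 -1.    ]]
cam in tool [-0.0009 -0.0833 -0.1483] fwd [-0.0005  0.3031  0.953 ]
t 0.3 pos [ 0.1987 -0.6187  0.2362] F [-0.059   0.4031 -0.7351] shift [-1.586  -1.4138 -0.0452] spin -0.0029 alt 0.9971 q7 -0.056910394161409056 maxmm 475.8119796119598
```

>>> drive_tool(
  rows=[
    [[-0.8,-0.7,0,0,255],[-0.8,-0.7,0,0,255],[-0.8,-0.7,0,0,255],[-0.8,-0.7,0,0,255],[-0.8,-0.7,0,0,255],[-0.8,-0.7,0,0,255],[-0.8,-0.7,0,0,255],[-0.8,-0.7,0,0,255]],
  ],
  grip_force=10,
)

```text
time: 1.3
position: [0.3243, -0.3277, 0.2365]
tool_rot: [2.536, -1.854, -0.0]
ft_force: [-0.2, -0.1, -0.4]
grip_width: 0.17
```

>>> drive_tool(
  rows=[
    [[-0.786,-0.714,-0.04,0,255],[-0.786,-0.714,-0.04,0,255],[-0.786,-0.714,-0.04,0,255],[-0.786,-0.714,-0.04,0,255],[-0.786,-0.714,-0.04,0,255],[-0.786,-0.714,-0.04,0,255],[-0.786,-0.714,-0.04,0,255],[-0.786,-0.714,-0.04,0,255]],
  ],
)

```text
time: 2.3
position: [0.4567, -0.0385, 0.2482]
tool_rot: [2.534, -1.856, -0.001]
ft_force: [0.2, -0.4, -1.2]
grip_width: 0.01
```

```bash
python3 - <<'E'
from h import *
plan([.457,-.036,.25],[np.cos(.32),np.sin(.32)])
d=ctrl.get_image("wrist");cv2.imwrite("pics/w1.png",d["img"]);import pickle;pickle.dump(d,open("w1.pkl","wb"))
print(proj(d,[.457,-.036,.05]),proj(d,[.4684,-.0319,.0465]))
E
```

```text
t 2.3 pos [ 0.4567271  -0.03851289  0.24823361] F [ 0.17094319 -0.40465793 -1.21978857] shift [-0.0077 -0.0034 -0.0059] spin -0.0042 alt 0.9958 q7 -1.1751366417430695 maxmm 2.3133643784266473
[322.97660834 213.80240391] [322.51474385 200.66501572]
```

View pics/w1.png

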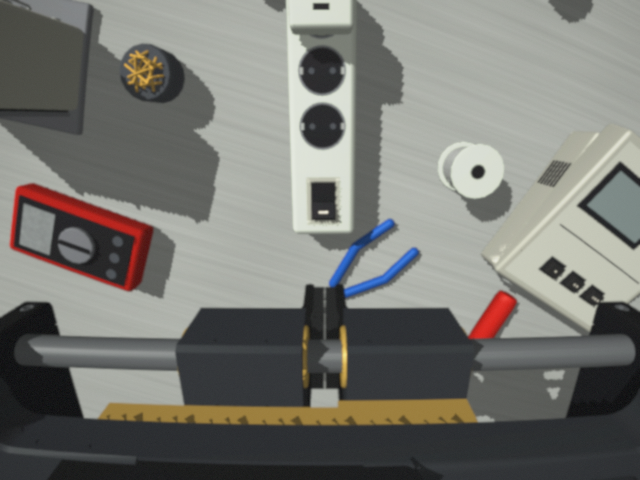

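```bash
python3 - <<'E'
from h import *
import pickle
d=pickle.load(open("w1.pkl","rb"));c=d["img"][165:245,270:380]
cv2.imwrite("pics/w1c.png",cv2.resize(c,None,fx=7,fy=7,interpolation=cv2.INTER_CUBIC))
E
```

```text
(no output)
```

View pics/w1c.png

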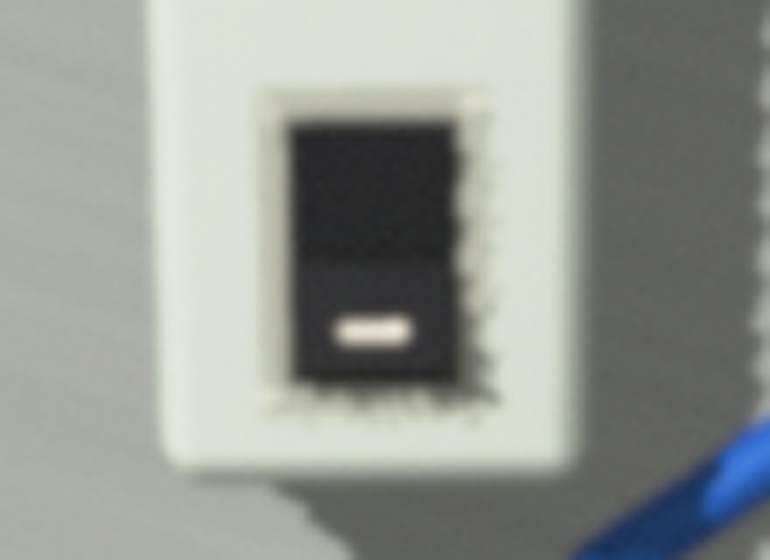

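```bash
python3 - <<'E'
from h import *
import pickle
d=pickle.load(open("w1.pkl","rb"))
print(atz(d,(323.5,215),.051),atz(d,(323.5,201.4),.0465))
t=atz(d,(323.5,215),.051)
plan([t[0],t[1],.072],[np.cos(.32),np.sin(.32)])
E
```

```text
[ 0.45625803 -0.03676647  0.051     ] [ 0.46800392 -0.03301824  0.0465    ]
t 2.35 pos [ 0.45669926 -0.03835406  0.24825954] F [ 0.7924437  -0.39207482 -0.23776465] shift [-0.0054 -0.0006  0.5875] spin -0.0042 alt 0.9958 q7 -1.175266102961443 maxmm 176.2596630150197
```

>>> drive_tool(
  rows=[
    [[-0.005,-0.001,0.2,-0.004,255],[-0.005,-0.001,0.4,-0.004,255],[-0.005,-0.001,0.54,-0.004,255],[-0.005,-0.001,0.587,-0.004,255],[-0.005,-0.001,0.587,-0.004,255],[-0.005,-0.001,0.587,-0.004,255]],
  ],
)

```text
time: 3.1
position: [0.4585, -0.0352, 0.0742]
tool_rot: [-2.549, 1.835, -0.005]
ft_force: [0.4, -0.1, 0.3]
grip_width: 0.003
```

```bash
python3 - <<'E'
from h import *
plan([.4563,-.0368,.0605],[np.cos(.32),np.sin(.32)])
d=ctrl.get_image("wrist");cv2.imwrite("pics/w2.png",d["img"][120:400,160:480].repeat(2,0).repeat(2,1))
E
```

```text
t 3.1 pos [ 0.45853621 -0.03515224  0.0742084 ] F [ 0.43275422 -0.08859411  0.25428116] shift [0.0028 0.0089 0.0457] spin 0.0008 alt -0.9992 q7 -1.3038879273983335 maxmm 13.702859957536576
```

View pics/w2.png

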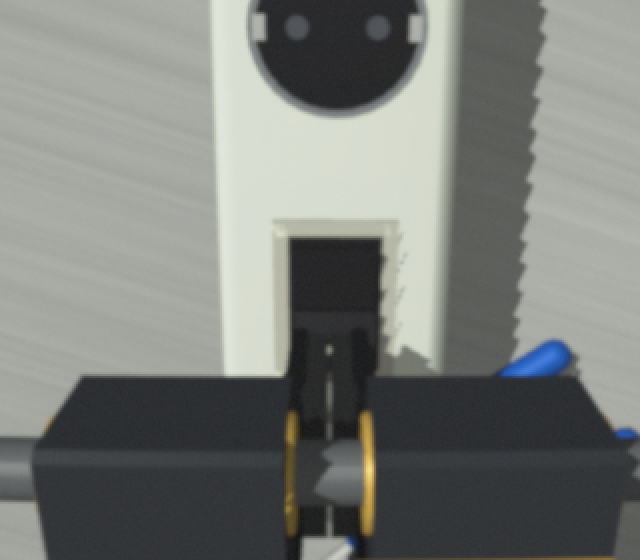

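>>> drive_tool(
  rows=[
    [[0.003,0.012,0,0,255],[0.003,0.012,0.012,0,255],[0.003,0.012,0.022,0,255],[0.003,0.012,0.028,0,255],[0.003,0.012,0.028,0,255]],
  ],
)

```text
time: 3.78
position: [0.4536, -0.0368, 0.0639]
tool_rot: [2.55, -1.834, -0.001]
ft_force: [-1.3, -1.2, 1.1]
grip_width: 0.007
```

```bash
python3 - <<'E'
from h import *
for i in range(2):
    plan([.4563,-.0368,.0605],[np.cos(.32),np.sin(.32)])
    d=ctrl.get_image("wrist")
cv2.imwrite("pics/w3.png",d["img"][120:400,160:480].repeat(2,0).repeat(2,1))
E
```

```text
t 3.775 pos [ 0.45359136 -0.03681299  0.06389074] F [-1.34824974 -1.19499068  1.11023967] shift [ 0.0028 -0.0086  0.0113] spin 0.0011 alt -0.9989 q7 -1.3055272933025075 maxmm 3.388761243949951
t 3.825 pos [ 0.45358339 -0.03676     0.06390855] F [-0.47116664 -1.24523739  2.05066194] shift [ 0.003  -0.0086  0.0114] spin 0.0011 alt -0.9989 q7 -1.3054685894067506 maxmm 3.4067363802050976
```

View pics/w3.png

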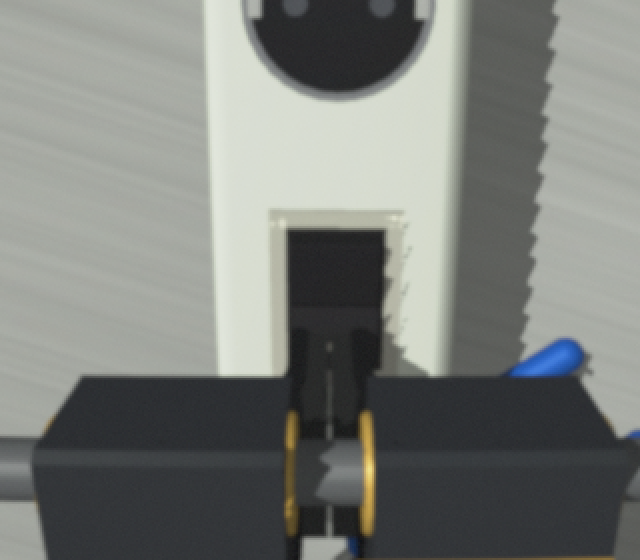

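>>> drive_tool(
  rows=[
    [[0.003,-0.004,0.004,0,255],[0.003,-0.004,0.008,0,255],[0.003,-0.004,0.012,0,255],[0.003,-0.004,0.012,0,255]],
  ],
)

```text
time: 4.38
position: [0.4551, -0.037, 0.0603]
tool_rot: [2.55, -1.835, -0.0]
ft_force: [-1.9, 0.7, 1.3]
grip_width: 0.003
```

```bash
python3 - <<'E'
from h import *
for i in range(2):
    plan([.4563,-.0368,.0605],[np.cos(.32),np.sin(.32)])
    d=ctrl.get_image("wrist")
cv2.imwrite("pics/w4.png",d["img"][120:400,160:480].repeat(2,0).repeat(2,1))
E
```

```text
t 4.375 pos [ 0.45512573 -0.03697746  0.06032834] F [-1.91179519  0.72095335  1.28128374] shift [ 0.0007 -0.0039 -0.0006] spin 0.0011 alt -0.9989 q7 -1.311621217019559 maxmm 1.1697193931960743
t 4.425 pos [ 0.45511875 -0.0370213   0.06034682] F [-2.18544342 -0.44745208  2.41027532] shift [ 0.0006 -0.004  -0.0005] spin 0.0011 alt -0.9989 q7 -1.3115845416846017 maxmm 1.1902857021291926
```

View pics/w4.png

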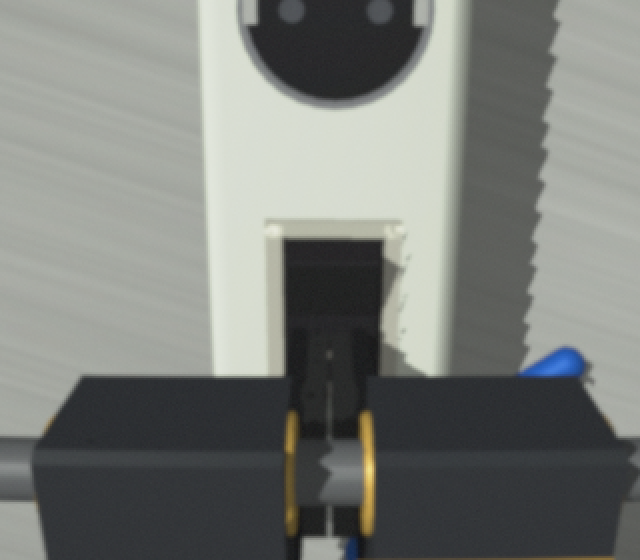

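>>> drive_tool(
  rows=[
    [[0,0,0.004,0,255],[0,0,0.007,0,255],[0,0,0.007,0,255]],
  ],
)

```text
time: 4.85
position: [0.4557, -0.0369, 0.0589]
tool_rot: [-2.55, 1.835, -0.001]
ft_force: [-3.2, 1.6, 6.9]
grip_width: 0.008
```

>>> drive_tool(
  rows=[
    [[0,0,0.0,0,255],[0,0,-0.1,0,255],[0,0,-0.3,0,255],[0,0,-0.5,0,255],[0,0,-0.633,0,255],[0,0,-0.633,0,255]],
  ],
)

```text
time: 5.6
position: [0.4577, -0.0373, 0.2515]
tool_rot: [-2.548, 1.834, -0.012]
ft_force: [-0.4, -0.4, -0.4]
grip_width: 0.007
```

```bash
python3 - <<'E'
from h import *
d=ctrl.get_image("wrist");cv2.imwrite("pics/w5.png",cv2.resize(d["img"][165:245,270:380],None,fx=7,fy=7,interpolation=cv2.INTER_CUBIC))
plan([.5115,.3105,.25],[1,0])
plan([.5115,.3105,.25],[.8,.6])
E
```

```text
t 5.65 pos [ 0.45628517 -0.03731579  0.24925439] F [-0.08880748 -0.25139382  0.07218741] shift [-1.0409 -0.5427 -0.0035] spin 0.1029 alt -0.8971 q7 -1.15593727048287 maxmm 312.26965886913007
t 5.65 pos [ 0.45628517 -0.03731579  0.24925439] F [-0.08880748 -0.25139382  0.07218741] shift [-1.0409 -0.5427 -0.0035] spin -0.102 alt 0.898 q7 -1.15593727048287 maxmm 312.26965886913007
```

View pics/w5.png

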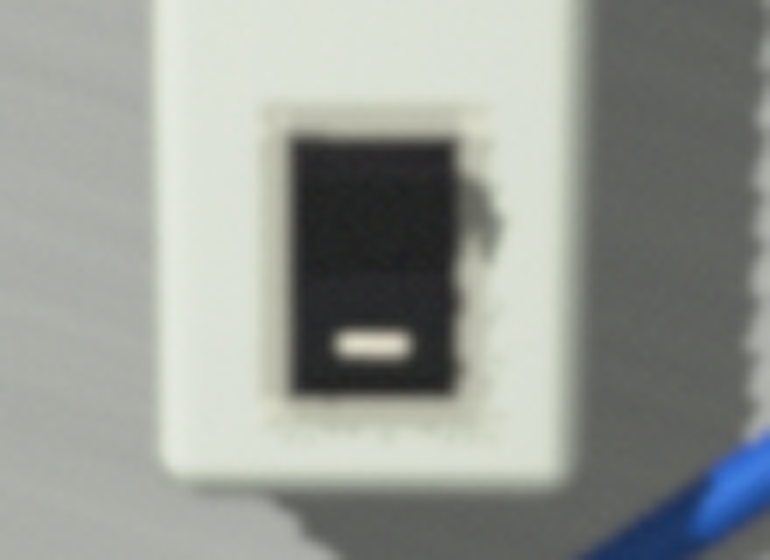

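>>> drive_tool(
  rows=[
    [[-0.99,-0.54,-0.003,0,255],[-0.99,-0.54,-0.003,0,255],[-0.99,-0.54,-0.003,0,255],[-0.99,-0.54,-0.003,0,255],[-0.99,-0.54,-0.003,0,255],[-0.99,-0.54,-0.003,0,255],[-0.99,-0.54,-0.003,0,255],[-0.99,-0.54,-0.003,0,255],[-0.99,-0.54,-0.003,0,255]],
  ],
)

```text
time: 6.78
position: [0.5149, 0.294, 0.2487]
tool_rot: [2.547, -1.837, 0.002]
ft_force: [-0.5, -0.3, 0.6]
grip_width: 0.006
```

```bash
python3 - <<'E'
from h import *
d=ctrl.get_image("wrist");cv2.imwrite("pics/w6.png",d["img"])
plan([.5115,.3105,.20])
print(proj(d,[.5125,.3101,.17]))
import pickle;pickle.dump(d,open("w6.pkl","wb"))
E
```

```text
t 6.825 pos [0.51493335 0.29419006 0.24895755] F [-1.32274138  0.58802965  0.37670892] shift [-0.0554 -0.0063  0.1631] spin 0 alt 0 q7 -2.031326076794604 maxmm 48.93377213521047
[300.93174019 253.81570146]
```

View pics/w6.png

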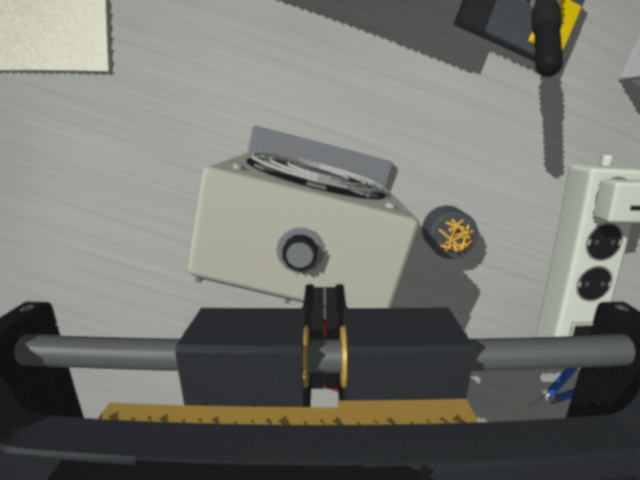

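```bash
python3 - <<'E'
from h import *
import pickle
d=pickle.load(open("w6.pkl","rb"));t=atz(d,(299.5,252),.17);print(t)
plan([t[0],t[1],.192])
E
```

```text
[0.51339977 0.31135645 0.17      ]
t 6.825 pos [0.51493335 0.29419006 0.24895755] F [-1.32274138  0.58802965  0.37670892] shift [-0.0562 -0.0132  0.1898] spin 0 alt 0 q7 -2.031326076794604 maxmm 56.933380289649335
```

>>> drive_tool(
  rows=[
    [[-0.057,-0.011,0,0,255],[-0.057,-0.011,0.06,0,255],[-0.057,-0.011,0.14,0,255],[-0.057,-0.011,0.19,0,255],[-0.057,-0.011,0.19,0,255],[-0.057,-0.011,0.19,0,255]],
  ],
)

```text
time: 7.58
position: [0.5125, 0.3132, 0.1926]
tool_rot: [-2.549, 1.835, -0.001]
ft_force: [0.2, -0.1, 0.2]
grip_width: 0.006
```

```bash
python3 - <<'E'
from h import *
d=ctrl.get_image("wrist");cv2.imwrite("pics/w7.png",d["img"][120:400,160:480].repeat(2,0).repeat(2,1))
plan([.513,.3110,.183])
E
```

```text
t 7.625 pos [0.5126067  0.31348692 0.1929363 ] F [ 0.55218812  0.17479596 -0.3601248 ] shift [0.0083 0.0014 0.0331] spin 0 alt 0 q7 -2.0932458660226136 maxmm 9.935168689091082
```

View pics/w7.png

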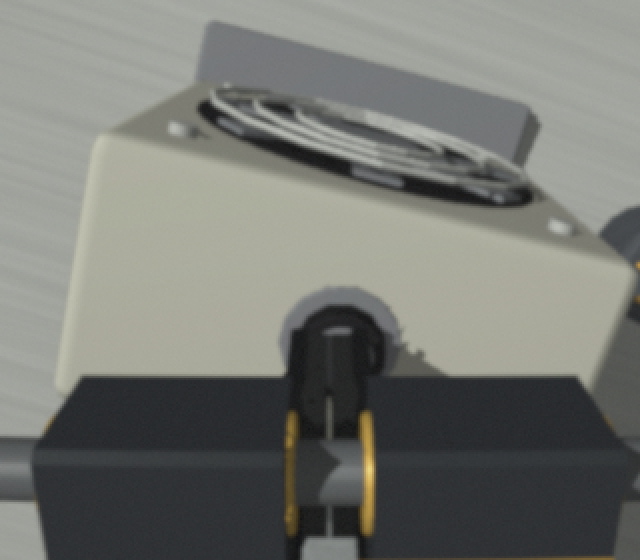

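>>> drive_tool(
  rows=[
    [[0.008,0,0.01,0,255],[0.008,0,0.025,0,255],[0.008,0,0.035,0,255],[0.008,0,0.041,0,255],[0.008,0,0.046,0,255],[0.008,0,0.046,0,255]],
  ],
)

```text
time: 8.38
position: [0.5133, 0.3109, 0.1787]
tool_rot: [-2.55, 1.835, -0.001]
ft_force: [0.5, -1.5, 4.6]
grip_width: 0.002
```

>>> drive_tool(
  rows=[
    [[0,0,0.004,0,255],[0,0,0.006,0,255],[0,0,0.006,0,255]],
  ],
)

```text
time: 8.75
position: [0.5133, 0.3109, 0.1776]
tool_rot: [-2.55, 1.835, -0.002]
ft_force: [-0.1, -3.0, 9.0]
grip_width: 0.007
```

>>> drive_tool(
  rows=[
    [[0,0,0,0,255],[0,0,-0.06,0,255],[0,0,-0.24,0,255],[0,0,-0.24,0,255],[0,0,-0.24,0,255]],
  ],
)

```text
time: 9.38
position: [0.5125, 0.3112, 0.2485]
tool_rot: [2.55, -1.834, -0.0]
ft_force: [0.1, 0.6, -0.6]
grip_width: 0.003
```

```bash
python3 - <<'E'
from h import *
d=ctrl.get_image("wrist");cv2.imwrite("pics/w8.png",d["img"][120:400,160:480].repeat(2,0).repeat(2,1))
s=ctrl.get_image("scene");cv2.imwrite("pics/s8.png",cv2.resize(s["img"][270:350,380:490],None,fx=7,fy=7,interpolation=cv2.INTER_CUBIC))
yd=[np.cos(-.24),np.sin(-.24)]
plan([.5394,-.3687,.25],yd)
plan([.475,-.06,.25],yd)
E
```

```text
t 9.475 pos [0.51229228 0.31056176 0.24736299] F [-0.18641884 -0.74616719 -0.1634386 ] shift [ 2.1754  0.6342 -0.0066] spin 0.1794 alt -0.8206 q7 -2.062683542917549 maxmm 652.633554151338
t 9.475 pos [0.51229228 0.31056176 0.24736299] F [-0.18641884 -0.74616719 -0.1634386 ] shift [ 1.1316  0.5106 -0.0073] spin 0.1794 alt -0.8206 q7 -2.062683542917549 maxmm 339.47670651216015
```

View pics/w8.png

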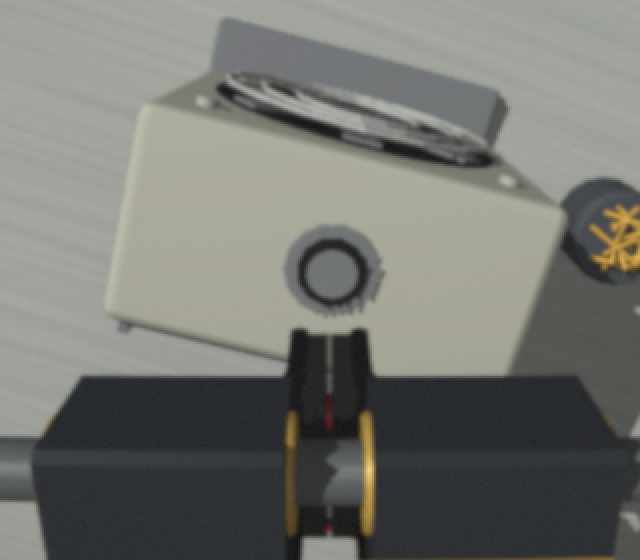

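View pics/s8.png

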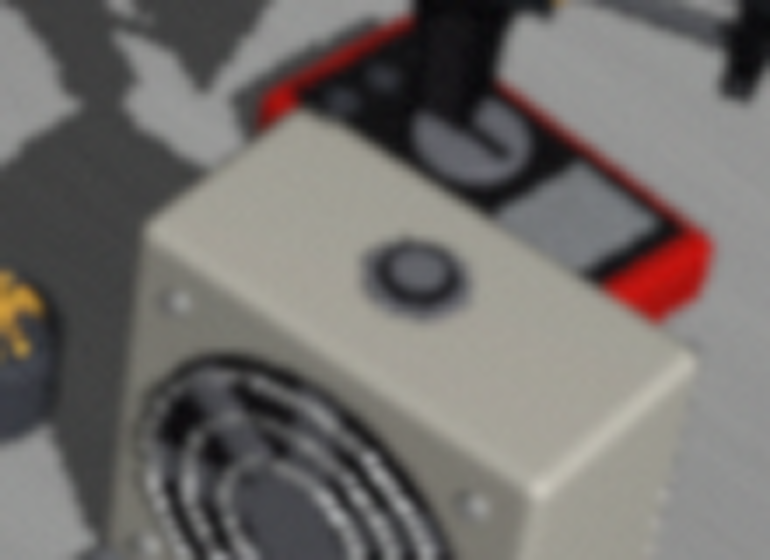

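>>> drive_tool(
  rows=[
    [[0.98,0.285,0,0,255],[0.98,0.285,0,0,255],[0.98,0.285,0,0,255],[0.98,0.285,0,0,255],[0.98,0.285,0,0,255],[0.98,0.285,0,0,255],[0.98,0.285,0,0,255],[0.98,0.285,0,0,255]],
  ],
)

```text
time: 10.48
position: [0.525, 0.0071, 0.2483]
tool_rot: [-2.553, 1.831, 0.001]
ft_force: [0.4, 0.2, 0.3]
grip_width: 0.009
```

>>> drive_tool(
  rows=[
    [[0.98,0.285,0,0.18,255],[0.98,0.285,0,0.18,255],[0.98,0.285,0,0.18,255],[0.98,0.285,0,0.18,255],[0.98,0.285,0,0.18,255],[0.98,0.285,0,0.18,255],[0.98,0.285,0,0.18,255],[0.98,0.285,0,0.18,255]],
  ],
)

```text
time: 11.48
position: [0.5386, -0.298, 0.2488]
tool_rot: [-1.942, 2.469, 0.0]
ft_force: [0.7, -0.1, 0.1]
grip_width: 0.005
```

```bash
python3 - <<'E'
from h import *
d=ctrl.get_image("wrist");cv2.imwrite("pics/w9.png",d["img"])
import pickle;pickle.dump(d,open("w9.pkl","wb"))
yd=[np.cos(-.24),np.sin(-.24)]
plan([.5394,-.3687,.25],yd)
for p in ([.5394,-.3687,.0807],[.4772,-.2726,.062],[.4704,-.3016,.061],[.4631,-.3306,.061]):print(proj(d,p))
E
```

```text
t 11.525 pos [ 0.53846707 -0.29840189  0.24890058] F [0.25176643 0.5099725  0.61172621] shift [ 0.227  -0.0583 -0.0037] spin 0.0006 alt -0.9994 q7 -1.4887184585045954 maxmm 68.09202029093501
[403.58968847 203.3626843 ]
[314.49464946 282.17529448]
[344.65034323 281.60464487]
[374.82752564 281.85545371]
```

View pics/w9.png

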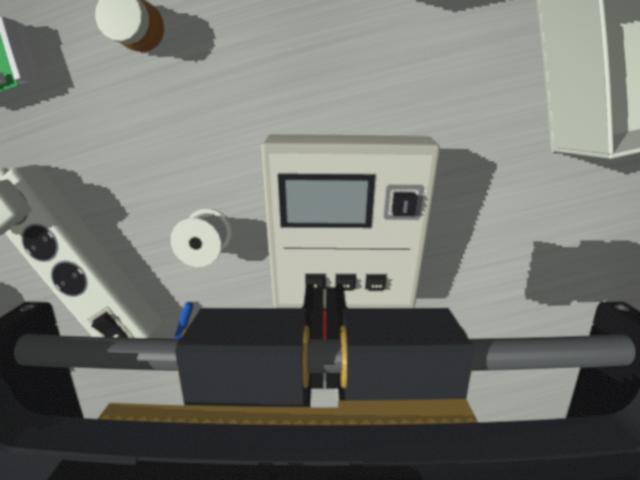

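>>> drive_tool(
  rows=[
    [[0.227,-0.048,0,0,255],[0.227,-0.048,0.1,0,255],[0.227,-0.048,0.28,0,255],[0.227,-0.048,0.43,0,255],[0.227,-0.048,0.48,0,255],[0.227,-0.048,0.48,0,255],[0.227,-0.048,0.48,0,255]],
  ],
)

```text
time: 12.4
position: [0.5369, -0.3709, 0.1071]
tool_rot: [-1.937, 2.472, -0.006]
ft_force: [-0.0, -0.4, 1.4]
grip_width: 0.008
```

```bash
python3 - <<'E'
from h import *
d=ctrl.get_image("wrist");cv2.imwrite("pics/w10.png",d["img"][120:400,160:480].repeat(2,0).repeat(2,1))
plan([.5365,-.368,.0965])
E
```

```text
t 12.45 pos [ 0.53684087 -0.37099744  0.10713272] F [-0.06044429 -0.75743791 -0.22762611] shift [-0.0095  0.0036  0.0354] spin 0 alt 0 q7 -1.4537905592364448 maxmm 10.623984587084763
```

View pics/w10.png

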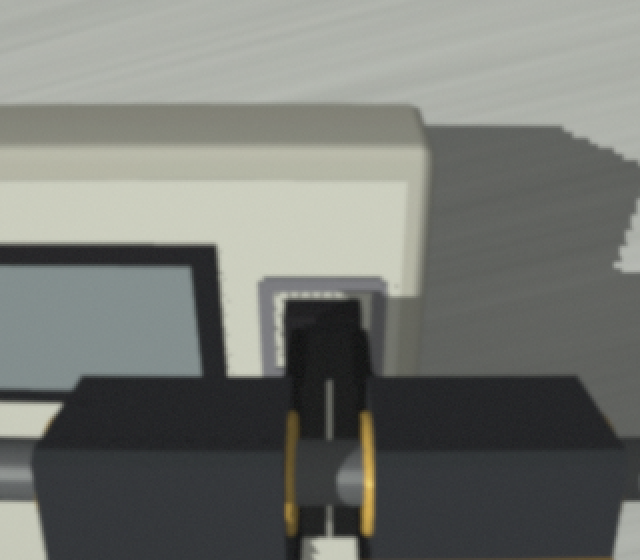

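>>> drive_tool(
  rows=[
    [[-0.006,0.002,0.015,0,255],[-0.006,0.002,0.028,0,255],[-0.006,0.002,0.036,0,255],[-0.006,0.002,0.042,0,255],[-0.006,0.002,0.046,0,255],[-0.006,0.002,0.046,0,255]],
  ],
)

```text
time: 13.2
position: [0.5368, -0.3691, 0.0934]
tool_rot: [-1.936, 2.472, -0.006]
ft_force: [0.1, 1.2, 11.5]
grip_width: 0.003
```

>>> drive_tool(
  rows=[
    [[0,0,0,0,255],[0,0,0,0,255]],
  ],
)

```text
time: 13.45
position: [0.5368, -0.369, 0.0934]
tool_rot: [-1.936, 2.472, -0.006]
ft_force: [-0.9, 1.1, 10.9]
grip_width: 0.003
```

```bash
python3 - <<'E'
from h import *
d=ctrl.get_image("wrist");cv2.imwrite("pics/w11.png",d["img"][120:400,160:480].repeat(2,0).repeat(2,1))
plan([.5365,-.368,.0965])
E
```

```text
t 13.5 pos [ 0.53676558 -0.36899418  0.09337824] F [-0.78409392  0.49673768 10.96500865] shift [-0.003   0.0016 -0.0104] spin 0 alt 0 q7 -1.4621077620341734 maxmm 3.1246996264659943
```

View pics/w11.png

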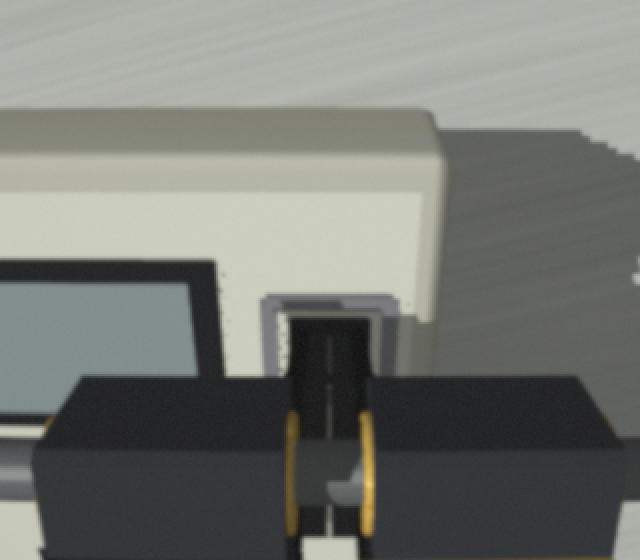

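>>> drive_tool(
  rows=[
    [[0,0,-0.03,0,255],[0,0,-0.2,0,255],[0,0,-0.4,0,255],[0,0.1,-0.5,0,255],[0,0.1,-0.5,0,255]],
  ],
)

```text
time: 14.12
position: [0.5054, -0.3622, 0.2433]
tool_rot: [1.934, -2.474, 0.006]
ft_force: [0.5, 0.1, -0.3]
grip_width: 0.008
```

```bash
python3 - <<'E'
from h import *
d=ctrl.get_image("wrist");cv2.imwrite("pics/w12.png",d["img"][120:400,160:480].repeat(2,0).repeat(2,1))
s=ctrl.get_image("top");cv2.imwrite("pics/t12.png",cv2.resize(s["img"][220:330,400:520],None,fx=5,fy=5,interpolation=cv2.INTER_CUBIC))
yd=[np.cos(-.24),np.sin(-.24)]
plan([.4704,-.3016,.15],yd)
E
```

```text
t 14.225 pos [ 0.50529287 -0.36145293  0.23970518] F [-0.15650449  0.95352441 -0.52690527] shift [-0.1657  0.1604  0.2993] spin -0.0009 alt 0.9991 q7 -1.3782457871172618 maxmm 89.7829474568503
```

View pics/w12.png

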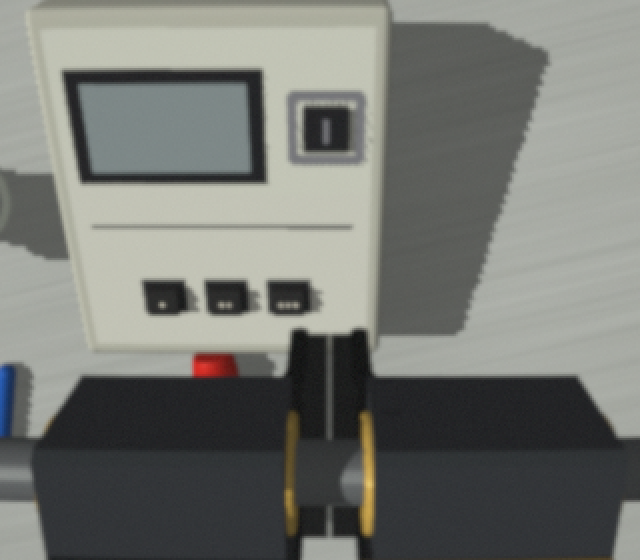

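View pics/t12.png

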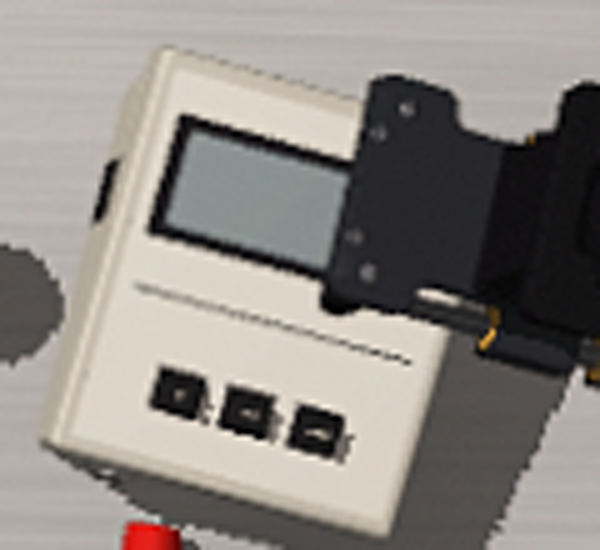

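```bash
python3 - <<'E'
from h import *
d=ctrl.get_image("wrist")
for u,v in((165,296),(227,296),(289,296)):
    print(atz(d,(u/2+160,v/2+120),.062))
t=atz(d,(227/2+160,296/2+120),.062)[:2]-.003*np.array([.97,-.24])
plan([*t,.09],[np.cos(-.24),np.sin(-.24)])
E
```

```text
[ 0.47789307 -0.27399606  0.062     ]
[ 0.47089245 -0.30275004  0.062     ]
[ 0.4639025  -0.33133501  0.062     ]
t 14.275 pos [ 0.50534457 -0.36114492  0.23892846] F [ 0.48758829 -0.05678325 -0.11694267] shift [-0.1609  0.1669  0.497 ] spin -0.0007 alt 0.9993 q7 -1.3781796839696636 maxmm 149.1075399261407
```

>>> drive_tool(
  rows=[
    [[-0.161,0.167,0,0,255],[-0.161,0.167,0.1,0,255],[-0.161,0.167,0.28,0,255],[-0.161,0.167,0.44,0,255],[-0.161,0.167,0.49,0,255],[-0.161,0.167,0.49,0,255],[-0.161,0.167,0.49,0,255]],
  ],
)

```text
time: 15.15
position: [0.4704, -0.303, 0.0954]
tool_rot: [-1.936, 2.473, -0.004]
ft_force: [-0.1, -0.3, 0.1]
grip_width: 0.007
```

```bash
python3 - <<'E'
from h import *
d=ctrl.get_image("wrist");cv2.imwrite("pics/w13.png",d["img"][120:400,160:480].repeat(2,0).repeat(2,1))
plan([.468,-.302,.077])
E
```

```text
t 15.2 pos [ 0.47042925 -0.30316557  0.09565714] F [ 0.41765036 -1.10297161  0.57048916] shift [-0.0019  0.009   0.0622] spin 0 alt 0 q7 -1.4546883097320142 maxmm 18.648206997253958
```

View pics/w13.png

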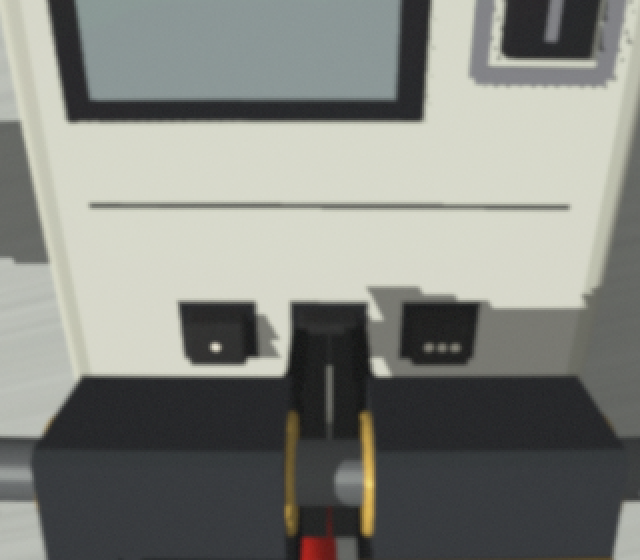

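>>> drive_tool(
  rows=[
    [[-0.001,0.006,0.02,0,255],[-0.001,0.006,0.045,0,255],[-0.001,0.006,0.058,0,255],[-0.001,0.006,0.066,0,255],[-0.001,0.006,0.072,0,255],[-0.001,0.006,0.072,0,255]],
  ],
)

```text
time: 15.95
position: [0.4686, -0.3024, 0.0742]
tool_rot: [-1.937, 2.473, -0.004]
ft_force: [-1.9, 0.8, 12.8]
grip_width: 0.009
```

>>> drive_tool(
  rows=[
    [[0,0,0,0,255],[0,0,-0.04,0,255],[0,0,-0.2,0,255],[0,0,-0.4,0,255],[0,0.1,-0.6,0,255],[0,0.1,-0.6,0,255],[0,0.1,-0.6,0,255]],
  ],
)

```text
time: 16.82
position: [0.4377, -0.2946, 0.2518]
tool_rot: [1.936, -2.473, -0.0]
ft_force: [0.6, -0.6, 0.0]
grip_width: 0.004
```

```bash
python3 - <<'E'
from h import *
d=ctrl.get_image("wrist");cv2.imwrite("pics/w14.png",d["img"][40:320,160:480].repeat(2,0).repeat(2,1))
s=ctrl.get_image("top");cv2.imwrite("pics/t14.png",s["img"])
plan([.468,-.302,.077])
E
```

```text
t 16.925 pos [ 0.43750052 -0.29407453  0.25032732] F [-0.20639477 -0.34007855 -0.31911665] shift [ 0.0022 -0.1066  0.5775] spin 0 alt 0 q7 -1.3188614540103505 maxmm 173.24161961090192
```

View pics/w14.png

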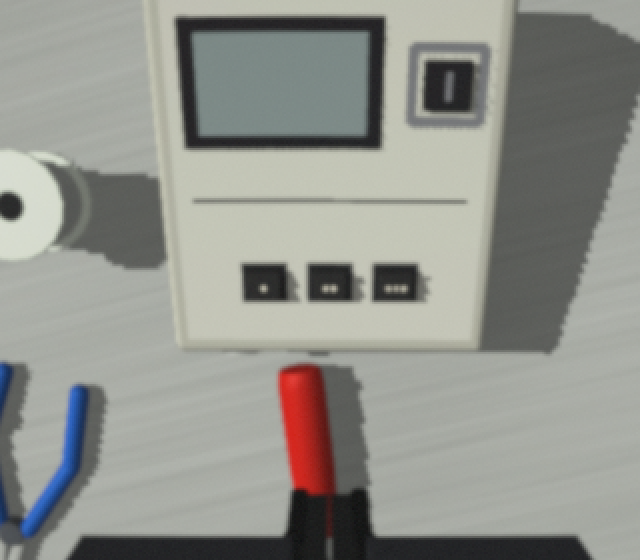

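View pics/t14.png

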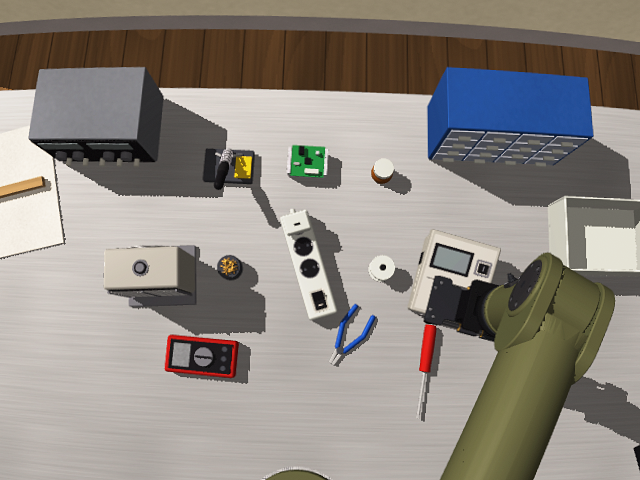

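```bash
python3 -c "
from bench import ctrl
print(ctrl.close_job())"
```

```text
the job is handed in; nothing more can be done
None
```

I pressed all four controls in the safe order with closed fingertips and handed the job in after about 17 s of the 64 s allowed. The hand-in gives no verdict. My evidence is the pictures and the force readings taken between short moves. The joint values themselves were never readable.

| Step | Highest force I read | What the last pictures showed |
|---|---|---|
| Strip rocker | about 7 N | Outer half down, socket half raised |
| Extractor button | 9 N | Cap sits lower in its collar |
| Station power button | 11.5 N | Cap low and centred in its frame, its shadow gone |
| Middle preset key | about 13 N | Key back up, looking like its neighbours |

- **Other keys:** the fingertip was about as wide as the middle key and well clear of the other two, which look up and unpressed.
- **Equipment and bystanders:** by eye, the last top picture matches the first one, so nothing appears to have moved. The arm ended clear of everything, with the wrist force near zero.
- **What disagreed:** on the station's power button and the middle preset key the force came a little earlier than my estimated heights predicted. I judged both fully pressed from the force and, for the power button, also from the picture. The arm also settled 2–5 mm off target on several approaches, which I corrected before each press.

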